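# Load a shaft blank into the V-block

## Robot

A 6-joint arm with a two-finger parallel gripper is mounted at the origin on a cart in front of the work surface, level with it; the furniture and walls round the work are solid. World frame = base frame: x ahead of the robot, y to its left, z up, the work surface at z = 0. Lengths are in m, angles in rad, forces in N, time in s.
With the tool pointing down it reaches from about 0.35 to 0.85 m from the base axis. Payload 8.1 kg.
Tool frame: the origin (TCP) lies at the centre of the arm's flange, where the gripper is bolted on; the fingertips stand 186 mm ahead of it and the grasp point (between the pads) lies 167 mm ahead of it; z points along the fingers, y is the line along which they close (so a half turn about z gives the same grasp; the last joint's range is limited). The gripper opens to 93 mm and grips with 3 to 60 N. Pads are 15 mm wide; open, the fingers measure 128 mm over their backs; the gripper's body (75 mm by 188 mm) begins 65 mm behind the grasp point.
Start: joints at [-1.399, 0.13, 1.488, -0, 1.523, -0.085], TCP at [0.152, -0.58, 0.405] pointing down, gripper open.
Joint ranges: [-2.96, 2.96], [-0.89, 2.26], [0.02, 2.5], [-1.34, 4.48], [0, 2.73], [-2.66, 2.66]. Speed limits (rad/s): [2.39, 2.39, 2.79, 3.14, 3.14, 3.14].

## Interface

Orientations are given as a rotation vector (axis times angle).
In Python, from plant import robot gives the robot as it stands.
- The arm moves only by the tool apply_moves, never from a script. Its argument "series" is a list of rows, each a list of 2 entries, a list of its own where there are three numbers: the shift along the tool's x, y, z in mm, then the turn, a rotation vector about the tool's x, y, z in rad. A call has 1 to 12 rows; each row shifts and turns the commanded pose from where the row before left it, along the tool's axes as they then stand; what a row does not reach is not made up. A row lasts 1/12 s, in which the tool goes at most 41.7 mm and 7.16 degrees, less where a joint would pass 70% of its speed; a pose out of reach is approached as far as the arm can. A call is refused whole if a number of a shift passes 41.7 or a number of a turn 0.125, either way. A call with a gripper value outside its range is refused whole. "claw" is the opening, from 0 (shut) to 1 (fully open), set as the call begins (left out, the last holds). The fingers move at their own pace and stop on an object; "newtons" is the grip in N (left out, the last holds). Time passes only in rows, so rows that do not move let the fingers close. It gives the time, the measured TCP pose, the force, the opening and the grip force at its end, in the units of the state.
- robot.read_state(): the state, without advancing time (a new reading comes with each control period).
- robot.read_camera(name): name is "scene" or "top"; returns (picture, depth): 480x640x3 uint8, blue, green, red; 480x640 float32, m along the optical axis (not along the pixel's ray), 0 where there is no reading.
- robot.calibration(name): a dict with "fx", "fy", "cx", "cy" (pixels), "extrinsics" (4x4, takes a point from world to camera coordinates). Camera axes: x right, y down, z forward; pixel columns grow to the right and rows downward; lengths in m; the calibration is good to about 2 mm. A picture is of the moment at which its call begins. calibration takes no time and is no camera call.
- robot.close_job(): hands the job in; it is judged then, once.
The state is a dict: "t": time; "q": joint angles; "dq": joint speeds; "joint_torque": joint torques, N m; "tool_pos": TCP position; "orientation": TCP orientation; "force": force on the tool from outside, world axes, zero at the start; "wrist_torque": the same for the moment, N m; "opening": finger opening in m; "gripper_force": force on a finger pad.
Only numpy, scipy, OpenCV 4.12 (cv2) and the standard library are available. Lean on these libraries where they do the work, as an engineer would, in place of code of your own. Each camera call takes 0.05 s, during which the arm holds its last target. There are 200 camera calls.

## Task

Roll the longer of the two round aluminium bars by its side, away from you, up the ramp and into the groove of the V-block; then push on its left end so that it slides along the groove until its right end touches the end stop. Push it lightly with the fingers, without gripping or lifting it, and leave the shorter bar and the other things on the bench where they are.

Things in the scene. Friction and masses are not known exactly. Their poses are not given: they have to be found in the camera images.
- long_bar: The longer round bar: plain aluminium, 40 mm diameter, 130 mm long, about 0.4 kg, smooth. Origin at its centre (20 mm above the bench at the start), x along its axis, y and z turn as it rolls. Lies on the bench on the robot's side of the V-block, clear of the ramp, within 0.12 rad of parallel to the groove, its centre 25 to 45 mm left of the block's along the groove. Rolls easily, soon stops when let go.
- short_bar: The shorter round bar, same material and diameter (40 mm), 70 mm long, lying on the bench farther left or right. Origin at its centre, x along its axis. To be left alone.
- v_block: Low steel V-block, 130 mm long, fixed, but placed and turned (0.12 rad) anew each time. Origin on the bench under the middle of the groove; x along the groove, to the robot's right; y away from the robot; z up. Wooden ramp on the robot's side: rises evenly from the bench at y = -78 mm to 14 mm at y = -23; then a 3 mm flat crest. The back cheek is 25.6 mm high, y = 40 to 58 mm. Open at the left end.
- groove (a point): Middle of the groove, at the height of a seated 40 mm bar's axis: block x = 0, y = 0, z = 26 mm. Seen in section the groove's faces slope 30 degrees, down from the crest at y = -20 mm (14 mm high) to 2.5 mm above the bench at y = 0 and up to y = +40 mm (25.6 mm high). Axes as the block's.
- stop (a point): Point on the face of the end stop where the bar's right end touches: block x = +65 mm, y = 0, z = 26 mm. The stop is an upright steel plate across the right end of the groove, 10 mm thick, 56 mm wide (y = -23 to +33 mm), 46 mm high. Against it the long bar's centre lies 65 mm left of this point, at block x = 0.
- offcut_0: Bystander: wooden offcut 40x90x25 mm, at the front, on the right or the left. Origin: centre of its underside.
- offcut_2: Bystander: squarish wooden offcut 60x60x38 mm on the far left at the front. Origin: centre of its underside.
- oil_tin: Bystander: upright yellow oil tin with a red spout, 28x58x113 mm, behind on the left. Origin: centre of its underside.
- tape_measure: Bystander: yellow tape measure 35x70x64 mm standing behind the V-block, in front of the parts cabinet. Origin: centre of its underside.
- torch: Bystander: dark grey torch 142 mm long, 39 mm thick, lying at the front on the far right. Origin: centre of its underside.

How it is judged:
On the way, in this order (a step that is already met when the one before it is completed fails the run):
1. the long bar rolls on the bench in front of the ramp (angular speed of long_bar above 0.3 rad/s and height (world z) of long_bar below 0.025 m and y of long_bar in the frame of v_block below -0.085 m), for 0.15 s.
2. the long bar lies in the groove, along it (y of long_bar in the frame of v_block between -0.004 and 0.004 m and z of long_bar in the frame of v_block below 0.0295 m and angle between the x axis of long_bar and the x axis of v_block, either way round below 0.05 rad), for 0.2 s.
At the end, for the whole second after the job is handed in: The long bar rests in the groove of the V-block (axis within 4 mm of the groove's middle plane, within 0.05 rad of its direction, no more than 3.5 mm above its seat), its right end against the end stop (gap under 4 mm), at rest; the short bar has moved less than 20 mm (all of step 2 and z of long_bar in the frame of v_block above 0.022 m and x of long_bar in the frame of v_block between -0.004 and 0.003 m and linear speed of long_bar below 0.01 m/s and distance of short_bar from where it was at the start of the episode below 0.02 m); the robot touches nothing.
It fails at once if the long bar is lifted more than about 10 mm clear of what it rolls on (height (world z) of long_bar above 0.046 m or (height (world z) of long_bar above 0.032 m and y of long_bar in the frame of v_block below -0.085 m)).
It fails at once if the long bar is gripped or pressed hard (over 35 N from the fingers) (contact force between the fingers and long_bar above 35 N).
It fails at once if the short bar is moved more than 20 mm (distance of short_bar from where it was at the start of the episode above 0.02 m).
It fails at once if a bystander is moved more than 30 mm (distance of any of offcut_0, offcut_2, oil_tin, tape_measure, torch from where it was at the start of the episode above 0.03 m).
It also fails if it takes over 48 s, if anything falls off the work surface, if the arm or the gripper's body presses on something with over 40 N, if the wrist force passes 120 N, or if a joint passes its speed limit or range.

## Working session

There is one attempt and no reset: what is moved stays moved. The work goes in short steps, Python scripts to look and compute and a tool call to move; the robot and the scene stay as the last step left them, time stands still between calls to the robot, and variables do not carry over. Pictures are saved under pics/ and viewed, at most 10 in all, crops included, and the job is handed in when it is done.

Besides the shell and the picture viewer there is one more tool, called after "Emit:" as name(argument=value, ...) on one line, values as JSON. apply_moves: Moves the arm, as the interface text tells. Its arguments: {"type":"object","properties":{"series":{"type":"array"},"claw":{"type":"number"},"newtons":{"type":"number"}},"required":["series"]}

```bash
mkdir -p pics; python3 - <<'E'
from plant import robot
import cv2,numpy as np
for n in("top","scene"):
    p,d=robot.read_camera(n); cv2.imwrite(f"pics/{n}0.png",p); np.save(f"pics/{n}0.npy",d)
    c=robot.calibration(n); print(n,c["fx"],c["cx"],c["cy"],np.round(c["extrinsics"],4).tolist())
s=robot.read_state(); print(s)
E
```

```text
top 467.77450778289005 316.00669697270183 240.10400310582568 [[-0.0269, -0.9996, -0.001, -0.0064], [-0.9956, 0.0269, -0.0895, 0.5719], [0.0895, -0.0014, -0.996, 1.2402], [0.0, 0.0, 0.0, 1.0]]
scene 578.5973361084191 313.282285942056 229.46146888125085 [[0.9932, -0.1142, 0.0235, -0.5621], [-0.0302, -0.4466, -0.8942, 0.0643], [0.1126, 0.8874, -0.447, 1.89], [0.0, 0.0, 0.0, 1.0]]
{'t': 0.1, 'q': array([-1.39936850e+00,  1.31075224e-01,  1.48919164e+00, -4.43341848e-05,
        1.52299486e+00, -8.53797917e-02]), 'dq': array([ 0.00244288, -0.00066863, -0.00230479,  0.00091694,  0.00019506,
        0.00227148]), 'joint_torque': array([ 1.35026665e-03, -5.61337316e+01, -4.93098021e+01,  7.69412192e-02,
        2.90406105e-02, -4.97964106e-05]), 'tool_pos': array([ 0.15238522, -0.58010666,  0.40378664]), 'orientation': array([-3.11407731e+00, -4.02074957e-01,  1.82160728e-04]), 'force': array([-0.11582592,  0.4225277 ,  1.1186896 ]), 'wrist_torque': array([-0.00388247,  0.02025722,  0.02630032]), 'gripper_force': 0.0, 'opening': 0.09290377912668892}
```

View pics/top0.png

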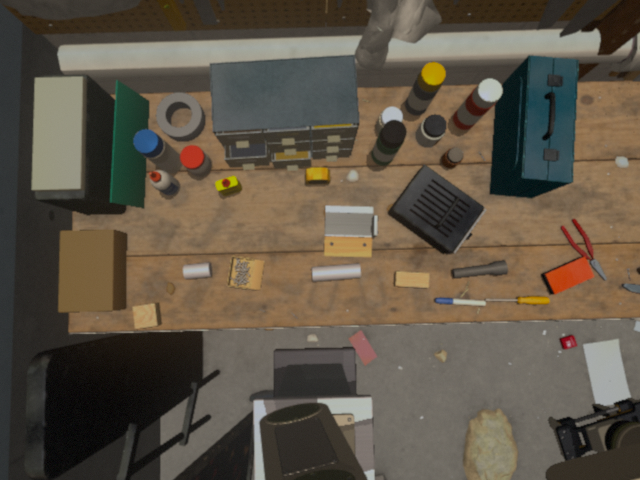

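View pics/scene0.png

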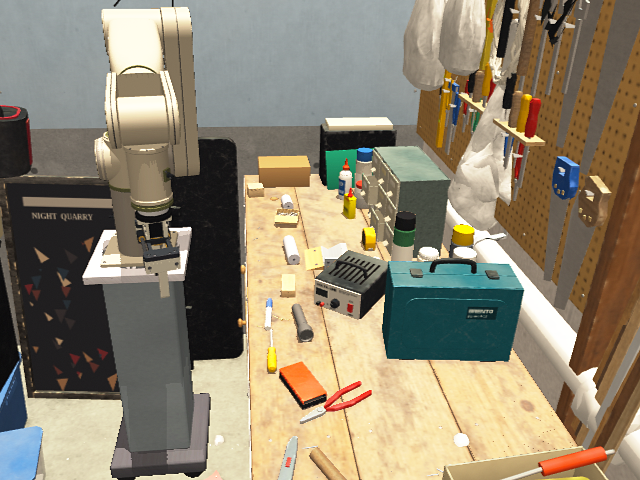

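The top view shows the long bar at about (313–360, 272), the wooden ramp at (324–372, 236–257), the groove above it, the end stop at about (376, 225) and the short bar at (197, 271). The scene view shows the same layout from the side. Next I'll measure from an enlarged crop of the top view.

```bash
cat > h.py <<'E'
from plant import robot
import cv2,numpy as np
def ray(n,uv,z):
    "pixels -> world points on the plane at height z"
    c=robot.calibration(n);E=np.array(c["extrinsics"]);R,t=E[:3,:3],E[:3,3]
    uv=np.atleast_2d(uv).astype(float)
    d=np.c_[(uv[:,0]-c["cx"])/c["fx"],(uv[:,1]-c["cy"])/c["fy"],np.ones(len(uv))]@R
    o=-R.T@t
    return o+d*((np.asarray(z)-o[2])/d[:,2])[:,None]
def proj(n,P):
    c=robot.calibration(n);E=np.array(c["extrinsics"])
    q=np.atleast_2d(P)@E[:3,:3].T+E[:3,3]
    return np.c_[q[:,0]/q[:,2]*c["fx"]+c["cx"],q[:,1]/q[:,2]*c["fy"]+c["cy"]]
E
python3 - <<'E'
from h import *
p=cv2.imread("pics/top0.png")
c=p[195:295,300:390]
cv2.imwrite("pics/c1.png",cv2.resize(c,None,fx=6,fy=6,interpolation=cv2.INTER_NEAREST))
hsv=cv2.cvtColor(p,cv2.COLOR_BGR2HSV)
print(hsv[272,313:360:6].tolist(),hsv[246,330:370:8].tolist(),hsv[262,330:370:8].tolist(),hsv[213,330:370:8].tolist())
E
```

```text
[[68, 6, 181], [103, 12, 189], [105, 16, 193], [112, 19, 197], [107, 18, 194], [107, 12, 190], [83, 6, 185], [30, 7, 181]] [[19, 139, 180], [18, 142, 185], [19, 141, 185], [18, 143, 185], [17, 138, 176]] [[16, 112, 141], [15, 115, 142], [16, 108, 144], [15, 98, 122], [15, 104, 132]] [[21, 24, 138], [20, 22, 139], [21, 24, 137], [21, 18, 143], [27, 15, 151]]
```

View pics/c1.png

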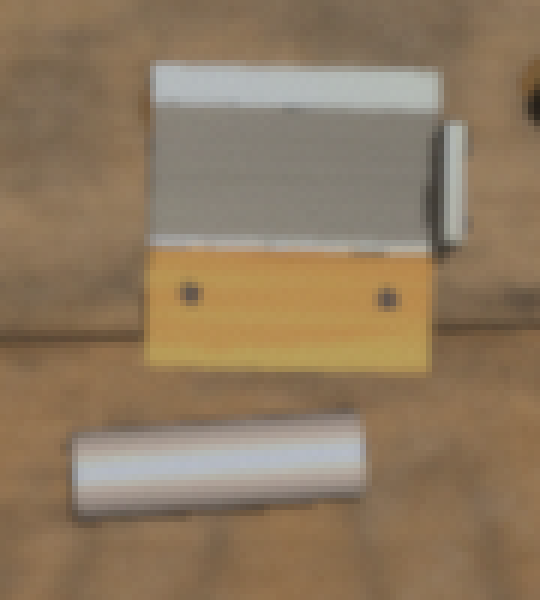

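The crop shows the ramp's near edge from (324.2, 256.3) to (371.8, 257.3), the cheek's back edge from (325.3, 205.3) to (373.5, 206.7), the stop's top at (374–377.5, 215–235), and the bar tilted slightly from (312, 273.5) to (361, 270).

```bash
cat >> h.py <<'E'
def cr(uv): return np.array(uv,float)/6-0.5+[300,195]
def frame():
    "block origin and yaw (x axis dir) from crop-picked corners"
    pts=[((145,369),0,(-65,-78)),((431,375),0,(65,-78)),((152,61),.0256,(-65,58)),((441,69),.0256,(65,58)),
         ((152,104),.0256,(-65,40)),((441,111),.0256,(65,40)),((149,247),.014,(-65,-22)),((432,254),.014,(65,-22))]
    W=np.array([ray("top",cr(a),z)[0,:2] for a,z,_ in pts]); B=np.array([b for *_,b in pts])/1e3
    wm,bm=W.mean(0),B.mean(0); H=(B-bm).T@(W-wm)
    a=np.arctan2(H[0,1]-H[1,0],H[0,0]+H[1,1]); R=np.array([[np.cos(a),-np.sin(a)],[np.sin(a),np.cos(a)]])
    o=wm-R@bm
    return o,a,R,(W-o)@R-B
def bar(n="top",img=None,box=(300,195,390,295),z=.02):
    p=robot.read_camera(n)[0] if img is None else img
    x0,y0,x1,y1=box; c=cv2.resize(p[y0:y1,x0:x1],None,fx=4,fy=4,interpolation=cv2.INTER_CUBIC)
    h=cv2.cvtColor(c,cv2.COLOR_BGR2HSV); m=cv2.inRange(h,(0,0,120),(180,70,255))
    return p,m
E
python3 - <<'E'
from h import *
o,a,R,e=frame(); print("block",o,a,np.degrees(a)); print(np.round(e*1e3,1))
p,m=bar(img=cv2.imread("pics/top0.png"),box=(290,259,390,295))
n,l,s,ce=cv2.connectedComponentsWithStats(m); i=1+s[1:,4].argmax()
r=cv2.minAreaRect(cv2.findNonZero((l==i).astype(np.uint8))); q=(cv2.boxPoints(r)+.5)/4-.5+[290,259]
print(s[i],r); print(np.round(q,2).tolist())
W=ray("top",q,.02)[:,:2]; B=(W-o)@R; print(np.round(W*1e3,1).tolist(),np.round(B*1e3,1).tolist()); c=B.mean(0); print("centre block",c,"world",W.mean(0),"sides",np.linalg.norm(W-np.roll(W,1,0),axis=1))
print(ray("top",cr([(455,121),(455,243),(442,121),(467,121)]),.046)[:,:2]@np.eye(2))
print(((ray("top",cr([(455,121),(455,243),(442,121),(467,121)]),.046)[:,:2]-o)@R*1e3).round(1).tolist())
E
```

```text
block [ 0.60448716 -0.11101227] -1.6220549007566345 -92.93689995186676
[[-0.3 -0.6]
 [ 0.9 -0.1]
 [-0.7  2. ]
 [ 0.5  1.5]
 [-0.2  0.3]
 [ 0.8  0.3]
 [ 0.  -1.7]
 [-1.  -1.8]]
[   86    18   200    67 10668] ((185.47274780273438, 50.56420135498047), (56.82661819458008, 199.61053466796875), 86.42366790771484)
[[310.65, 265.73], [360.45, 262.62], [361.34, 276.8], [311.53, 279.91]]
[[502.9, -5.5], [507.6, -140.4], [469.3, -141.5], [464.6, -6.9]] [[-100.2, -106.9], [34.3, -95.2], [37.3, -133.4], [-96.8, -145.0]]
centre block [-0.0313296  -0.12013915] world [ 0.486111   -0.07356836] sides [0.03829301 0.13504245 0.03831294 0.13467696]
[[ 0.63372998 -0.18229278]
 [ 0.57909864 -0.18020319]
 [ 0.6338866  -0.17649943]
 [ 0.63358542 -0.18764044]]
[[69.7, 32.9], [70.4, -21.8], [63.9, 32.7], [75.0, 33.0]]
```

```bash
cat >> h.py <<'E'
from scipy.spatial.transform import Rotation as Ro
O=np.array([0.60449,-0.11101,0]);A=-1.62205
RB=Ro.from_euler("z",A).as_matrix()
def tool(goal=None,quiet=False):
    "TCP in block frame (mm), turn to block-aligned tool; shift to goal (block mm, tip z) in aligned tool axes"
    s=robot.read_state(); t=RB.T@(s["tool_pos"]-O)*1e3; R=Ro.from_rotvec(s["orientation"])
    Rg=RB@np.array([[0,1,0],[1,0,0],[0,0,-1.]])
    print("t",round(s["t"],2),"block xyz",t.round(1),"tip z",round(t[2]-186,1),"turn",(R.inv()*Ro.from_matrix(Rg)).as_rotvec().round(3),"F",(RB.T@s["force"]).round(1),"open",round(s["opening"],4))
    if goal is not None:
        d=np.array(goal,float)+[0,0,186]-t; print("shift",np.round([d[1],d[0],-d[2]],1))
E
python3 -c "
from h import *
tool((-31,-175,14))"
```

```text
t 0.1 block xyz [ 491.6 -427.5  403.8] tip z 217.8 turn [-0.002  0.     0.308] F [-0.4 -0.1  1.1] open 0.0929
shift [ 252.5 -522.6  203.8]
```

Emit:
apply_moves(series=[[[0,0,0],[0,0,0.1]],[[0,0,0],[0,0,0.1]],[[0,0,0],[0,0,0.108]],[[17,-35,0],[0,0,0]],[[17,-35,0],[0,0,0]],[[17,-35,0],[0,0,0]],[[17,-35,0],[0,0,0]],[[17,-35,0],[0,0,0]],[[17,-35,0],[0,0,0]],[[17,-35,0],[0,0,0]],[[17,-35,0],[0,0,0]],[[17,-35,0],[0,0,0]]], claw=1)

```text
t: 1.1
tool_pos: [0.3216, -0.2717, 0.4044]
orientation: [-3.14, 0.081, 0.0]
force: [0.5, -0.0, -0.4]
opening: 0.0931
gripper_force: 0.0
```

Emit:
apply_moves(series=[[[17,-35,0],[0,0,0]],[[17,-35,0],[0,0,0]],[[17,-35,0],[0,0,0]],[[17,-35,0],[0,0,0]],[[17,-35,0],[0,0,0]],[[14,-33,0],[0,0,0]],[[0,0,0],[0,0,0]],[[0,0,0],[0,0,0]],[[0,0,0],[0,0,0]]])

```text
t: 1.85
tool_pos: [0.4307, -0.0709, 0.4044]
orientation: [3.14, -0.079, -0.001]
force: [0.2, -0.2, -0.4]
opening: 0.0931
gripper_force: 0.0
```

```bash
python3 -c "
from h import *
tool((-31,-175,14))"
```

```text
t 1.85 block xyz [ -31.2 -175.6  404.4] tip z 218.4 turn [0.    0.001 0.001] F [ 0.2  0.3 -0.4] open 0.0931
shift [6.000e-01 2.000e-01 2.044e+02]
```

Emit:
apply_moves(series=[[[0,0,35],[0,0,0]],[[0,0,35],[0,0,0]],[[0,0,35],[0,0,0]],[[0,0,35],[0,0,0]],[[0,0,30],[0,0,0]],[[0,0,20],[0,0,0]],[[0,0,10],[0,0,0]],[[0,0,4],[0,0,0]],[[0,0,0],[0,0,0]],[[4,0,0],[0,0,0]],[[4,0,0],[0,0,0]],[[4,0,0],[0,0,0]]])

```text
t: 2.85
tool_pos: [0.4442, -0.0719, 0.2025]
orientation: [3.14, -0.081, 0.005]
force: [1.1, 0.9, -0.1]
opening: 0.093
gripper_force: 0.0
```

Emit:
apply_moves(series=[[[2,0,0],[0,0,0]],[[2,0,0],[0,0,0]],[[2,0,0],[0,0,0]],[[2,0,0],[0,0,0]],[[2,0,0],[0,0,0]],[[2,0,0],[0,0,0]],[[2,0,0],[0,0,0]],[[2,0,0],[0,0,0]],[[2,0,0],[0,0,0]],[[2,0,0],[0,0,0]],[[2,0,0],[0,0,0]],[[2,0,0],[0,0,0]]])

```text
t: 3.85
tool_pos: [0.467, -0.0727, 0.2007]
orientation: [-3.141, 0.08, 0.0]
force: [-0.4, -0.1, -0.1]
opening: 0.0931
gripper_force: 0.2
```

```bash
python3 - <<'E'
from h import *
tool()
p,_=robot.read_camera("top"); cv2.imwrite("pics/t1.png",p)
q,_=robot.read_camera("scene"); cv2.imwrite("pics/s1.png",q)
a=cv2.resize(p[195:295,300:390],None,fx=4,fy=4); b=cv2.resize(q[200:300,250:350],(400,400)); cv2.imwrite("pics/v1.png",np.hstack([a,b]))
E
```

```text
t 3.85 block xyz [ -31.2 -139.3  200.7] tip z 14.7 turn [-0.  0.  0.] F [ 0.1 -0.4 -0.1] open 0.0931
```

View pics/v1.png

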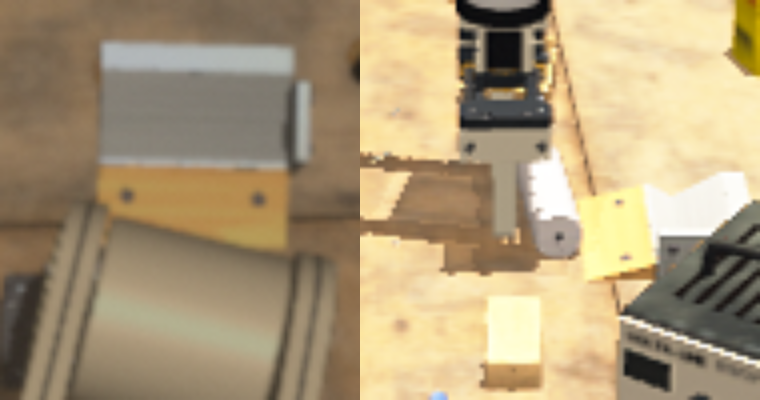

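The top view is blocked by the arm. The scene half shows the right finger against the back of the bar, which is now about parallel to the ramp edge and still clear of it. I'll keep rolling it.

Emit:
apply_moves(series=[[[2.5,0,0],[0,0,0]],[[2.5,0,0],[0,0,0]],[[2.5,0,0],[0,0,0]],[[2.5,0,0],[0,0,0]],[[2.5,0,0],[0,0,0]],[[2.5,0,0],[0,0,0]],[[2.5,0,0],[0,0,0]],[[2.5,0,0],[0,0,0]],[[2.5,0,0],[0,0,0]],[[2.5,0,0],[0,0,0]],[[2.5,0,0],[0,0,0]],[[2.5,0,0],[0,0,0]]])

```text
t: 4.95
tool_pos: [0.4969, -0.0742, 0.2006]
orientation: [-3.14, 0.08, 0.0]
force: [-1.6, -0.4, 1.3]
opening: 0.0931
gripper_force: 0.7
```

Emit:
apply_moves(series=[[[2.5,0,-0.5],[0,0,0]],[[2.5,0,-0.5],[0,0,0]],[[2.5,0,-0.6],[0,0,0]],[[2.5,0,-0.6],[0,0,0]],[[2.5,0,-0.6],[0,0,0]],[[2.5,0,-0.6],[0,0,0]],[[2.5,0,-0.6],[0,0,0]],[[2.5,0,-0.6],[0,0,0]],[[2.5,0,-0.6],[0,0,0]],[[2.5,0,-0.6],[0,0,0]],[[2.5,0,-0.6],[0,0,0]],[[2.5,0,-0.6],[0,0,0]]])

```text
t: 5.95
tool_pos: [0.5261, -0.0758, 0.2075]
orientation: [-3.14, 0.08, 0.005]
force: [-7.8, 0.1, 5.1]
opening: 0.093
gripper_force: 3.8
```

```bash
python3 - <<'E'
from h import *
tool()
p,_=robot.read_camera("top"); q,_=robot.read_camera("scene"); cv2.imwrite("pics/s2.png",q)
a=cv2.resize(p[195:295,300:390],None,fx=4,fy=4); b=cv2.resize(q[200:300,250:350],(400,400)); cv2.imwrite("pics/v2.png",np.hstack([a,b]))
E
```

```text
t 5.95 block xyz [-31.2 -80.  207.5] tip z 21.5 turn [-0.     0.003  0.   ] F [ 0.3 -7.8  5.1] open 0.093
```

View pics/v2.png

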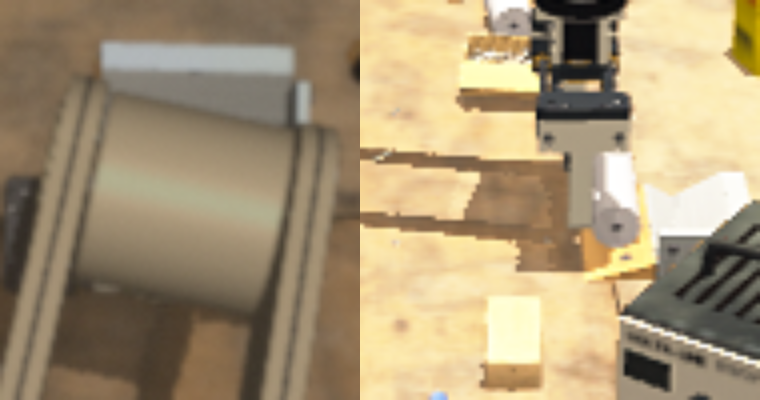

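The bar is on the ramp and aligned, with the finger behind it and a push of about 8 N. I'll carry on over the crest more slowly.

Emit:
apply_moves(series=[[[2.5,0,-0.6],[0,0,0]],[[2.5,0,-0.6],[0,0,0]],[[2.5,0,-0.6],[0,0,0]],[[2.5,0,-0.6],[0,0,0]],[[2.5,0,-0.6],[0,0,0]],[[2.5,0,-0.6],[0,0,0]],[[2.5,0,-0.6],[0,0,0]],[[2.5,0,-0.6],[0,0,0]],[[2.5,0,-0.6],[0,0,0]],[[2,0,-0.5],[0,0,0]],[[2,0,0],[0,0,0]],[[2,0,0],[0,0,0]]])

```text
t: 7.05
tool_pos: [0.5554, -0.0774, 0.2136]
orientation: [3.141, -0.081, 0.0]
force: [-1.1, 0.4, -0.6]
opening: 0.0929
gripper_force: 0.1
```

```bash
python3 - <<'E'
from h import *
tool()
E
```

```text
t 7.05 block xyz [-31.1 -50.8 213.6] tip z 27.6 turn [ 0. -0. -0.] F [-0.3 -1.1 -0.6] open 0.0929
```

Emit:
apply_moves(series=[[[1.5,0,0],[0,0,0]],[[1.5,0,0],[0,0,0]],[[1.5,0,0],[0,0,0]],[[1.5,0,0],[0,0,0]],[[1.5,0,0],[0,0,0]],[[1.5,0,0],[0,0,0]],[[1.5,0,0],[0,0,0]],[[0,0,0],[0,0,0]],[[0,0,0],[0,0,0]],[[0,0,0],[0,0,0]],[[0,0,0],[0,0,0]],[[0,0,0],[0,0,0]]])

```text
t: 8.05
tool_pos: [0.5656, -0.0778, 0.2136]
orientation: [3.141, -0.08, -0.0]
force: [-0.6, 0.2, -0.2]
opening: 0.0928
gripper_force: 0.0
```

```bash
python3 - <<'E'
from h import *
tool()
q,_=robot.read_camera("scene"); b=cv2.resize(q[200:300,270:370],(600,600)); cv2.imwrite("pics/v3.png",b)
E
```

```text
t 8.05 block xyz [-31.2 -40.5 213.6] tip z 27.6 turn [0. 0. 0.] F [-0.2 -0.6 -0.2] open 0.0928
```

View pics/v3.png

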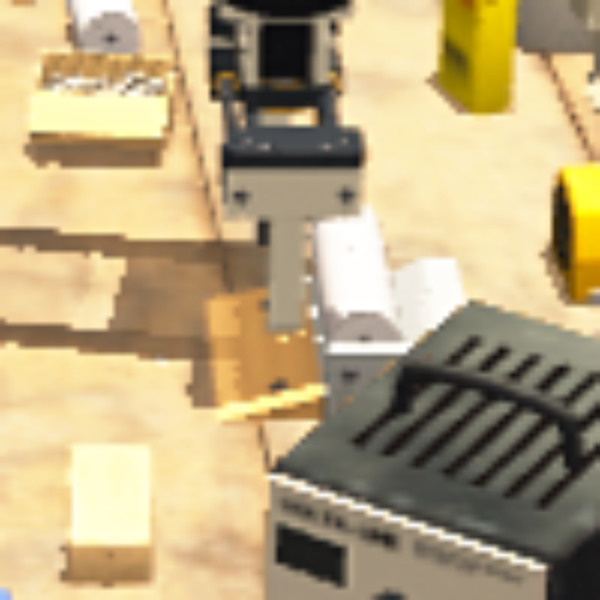

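The bar has rolled off the finger and lies in the groove, with its right end face at about crop (370, 325), still left of the stop. I'll back off, go up and left, and close the fingers.

Emit:
apply_moves(series=[[[-10,0,0],[0,0,0]],[[-15,0,-10],[0,0,0]],[[0,0,-30],[0,0,0]],[[0,0,-35],[0,0,0]],[[0,-20,-25],[0,0,0]],[[0,-35,0],[0,0,0]],[[0,-35,0],[0,0,0]],[[0,-30,0],[0,0,0]],[[0,-30,0],[0,0,0]],[[0,0,0],[0,0,0]],[[0,0,0],[0,0,0]]], claw=0)

```text
t: 9.02
tool_pos: [0.5482, 0.0746, 0.3137]
orientation: [3.141, -0.076, 0.0]
force: [0.2, -0.0, -0.5]
opening: 0.0241
gripper_force: 0.0
```

```bash
python3 - <<'E'
from h import *
tool((-150,0,16))
p,_=robot.read_camera("top"); q,_=robot.read_camera("scene"); cv2.imwrite("pics/t4.png",p)
a=cv2.resize(p[195:295,285:385],(400,400),interpolation=cv2.INTER_NEAREST); b=cv2.resize(q[200:300,270:370],(400,400)); cv2.imwrite("pics/v4.png",np.hstack([a,b]))
E
```

```text
t 9.02 block xyz [-182.5  -65.7  313.7] tip z 127.7 turn [ 0.    -0.     0.003] F [ 0.   0.2 -0.5] open 0.0241
shift [ 65.7  32.5 111.7]
```

View pics/v4.png

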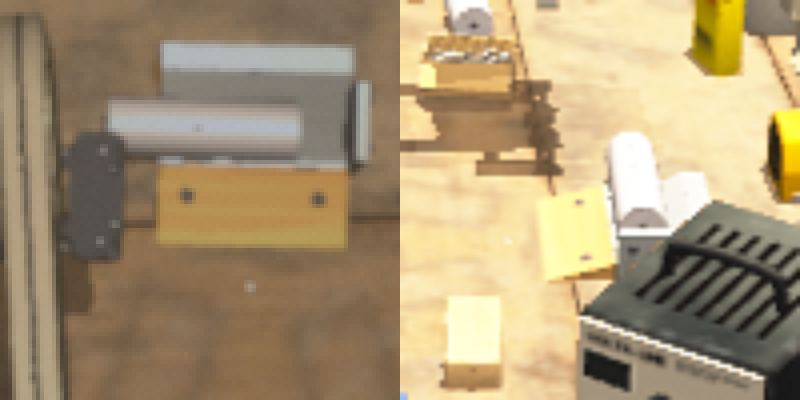

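The bar lies in the groove, parallel to it. Its left end is at about crop x = 108 and its right end at x = 302, and the stop face is at x = 352.

```bash
python3 - <<'E'
from h import *
uv=np.array([(108,124),(302,129)])/4-.5+[285,195]
for z in(.026,.04): print(((ray("top",uv,z)[:,:2]-O[:2])@RB[:2,:2]*1e3).round(1).tolist())
E
```

```text
[[-100.6, 2.0], [31.0, 1.7]]
[[-100.4, 0.3], [29.8, 0.0]]
```

Emit:
apply_moves(series=[[[33,16,0],[0,0,0]],[[33,16,0],[0,0,0]],[[0,0,30],[0,0,0]],[[0,0,30],[0,0,0]],[[0,0,25],[0,0,0]],[[0,0,17],[0,0,0]],[[0,0,8],[0,0,0]],[[0,0,2],[0,0,0]],[[0,0,0],[0,0,0]],[[0,0,0],[0,0,0]]])

```text
t: 9.95
tool_pos: [0.6134, 0.0374, 0.2033]
orientation: [3.14, -0.081, 0.004]
force: [0.1, 1.1, 1.1]
opening: 0.0006
gripper_force: 0.0
```

Emit:
apply_moves(series=[[[0,3,0],[0,0,0]],[[0,3,0],[0,0,0]],[[0,3,0],[0,0,0]],[[0,3,0],[0,0,0]],[[0,3,0],[0,0,0]],[[0,3,0],[0,0,0]],[[0,3,0],[0,0,0]],[[0,2,0],[0,0,0]],[[0,2,0],[0,0,0]],[[0,2,0],[0,0,0]],[[0,2,0],[0,0,0]],[[0,2,0],[0,0,0]]])

```text
t: 10.95
tool_pos: [0.6111, 0.0068, 0.2016]
orientation: [-3.141, 0.08, 0.0]
force: [-0.0, -0.8, 0.0]
opening: 0.0002
gripper_force: 0.0
```

```bash
python3 - <<'E'
from h import *
tool((-82.5,0,16))
E
```

```text
t 10.95 block xyz [-118.     0.5  201.6] tip z 15.6 turn [-0.  0.  0.] F [ 0.8 -0.   0. ] open 0.0002
shift [-0.5 35.5 -0.4]
```

Emit:
apply_moves(series=[[[0,2,0],[0,0,0]],[[0,2,0],[0,0,0]],[[0,2,0],[0,0,0]],[[0,2,0],[0,0,0]],[[0,2,0],[0,0,0]],[[0,2,0],[0,0,0]],[[0,2,0],[0,0,0]],[[0,2,0],[0,0,0]],[[0,2,0],[0,0,0]],[[0,2,0],[0,0,0]],[[0,2,0],[0,0,0]],[[0,2,0],[0,0,0]]])

```text
t: 11.95
tool_pos: [0.6098, -0.0172, 0.2016]
orientation: [-3.141, 0.081, 0.0]
force: [-0.1, 2.7, -0.1]
opening: 0.0004
gripper_force: 1.3
```

Emit:
apply_moves(series=[[[0,1,0],[0,0,0]],[[0,1,0],[0,0,0]],[[0,1,0],[0,0,0]],[[0,1,0],[0,0,0]],[[0,1,0],[0,0,0]],[[0,0,0],[0,0,0]]])

```text
t: 12.45
tool_pos: [0.6096, -0.0222, 0.2016]
orientation: [3.14, -0.08, -0.0]
force: [-0.1, 1.1, -0.1]
opening: 0.0005
gripper_force: 0.8
```

Emit:
apply_moves(series=[[[0,1,0],[0,0,0]],[[0,1,0],[0,0,0]],[[0,1,0],[0,0,0]],[[0,0,0],[0,0,0]]])

```text
t: 12.78
tool_pos: [0.6094, -0.0252, 0.2016]
orientation: [3.14, -0.081, -0.0]
force: [0.2, 1.7, 0.3]
opening: 0.0008
gripper_force: 0.8
```

Emit:
apply_moves(series=[[[0,0.7,0],[0,0,0]],[[0,0.7,0],[0,0,0]],[[0,0,0],[0,0,0]]])

```text
t: 13.03
tool_pos: [0.6094, -0.0265, 0.2016]
orientation: [3.14, -0.081, -0.0]
force: [0.3, 2.3, 0.4]
opening: 0.0006
gripper_force: 1.0
```

Emit:
apply_moves(series=[[[0,0.7,0],[0,0,0]],[[0,0.7,0],[0,0,0]],[[0,0,0],[0,0,0]]])

```text
t: 13.28
tool_pos: [0.6093, -0.0279, 0.2016]
orientation: [3.141, -0.081, -0.0]
force: [0.1, 1.4, 0.7]
opening: 0.0008
gripper_force: 1.0
```

Emit:
apply_moves(series=[[[0,0.7,0],[0,0,0]],[[0,0.5,0],[0,0,0]],[[0,0,0],[0,0,0]]])

```text
t: 13.53
tool_pos: [0.6092, -0.0291, 0.2016]
orientation: [3.141, -0.081, 0.0]
force: [0.3, 1.5, 0.8]
opening: 0.0004
gripper_force: 1.0
```

Emit:
apply_moves(series=[[[0,0.5,0],[0,0,0]],[[0,0.5,0],[0,0,0]],[[0,0,0],[0,0,0]]])

```text
t: 13.78
tool_pos: [0.6092, -0.0297, 0.2016]
orientation: [-3.14, 0.08, 0.0]
force: [0.1, 4.7, 0.2]
opening: 0.0005
gripper_force: 2.4
```

```bash
python3 - <<'E'
from h import *
tool((-82.5,0,16))
E
```

```text
t 13.78 block xyz [-81.5   0.5 201.6] tip z 15.6 turn [-0.001  0.     0.   ] F [-4.7 -0.2  0.2] open 0.0005
shift [-0.5 -1.  -0.4]
```

Emit:
apply_moves(series=[[[0,0.5,0],[0,0,0]],[[0,0,0],[0,0,0]],[[0,0,0],[0,0,0]]])

```text
t: 14.03
tool_pos: [0.6092, -0.0298, 0.2017]
orientation: [-3.139, 0.08, -0.0]
force: [0.3, 7.1, 0.2]
opening: 0.0004
gripper_force: 3.5
```

The arm has stopped moving while the force climbs, so the bar is on the stop. I'll back away and check.

Emit:
apply_moves(series=[[[0,-1,0],[0,0,0]],[[0,-3,0],[0,0,0]],[[0,-15,0],[0,0,0]],[[0,-25,0],[0,0,0]],[[0,-15,-20],[0,0,0]],[[0,-15,-35],[0,0,0]],[[-10,-15,-35],[0,0,0]],[[-30,-20,-10],[0,0,0]],[[-35,-20,0],[0,0,0]],[[0,0,0],[0,0,0]],[[0,0,0],[0,0,0]]])

```text
t: 14.95
tool_pos: [0.5392, 0.1039, 0.3013]
orientation: [3.14, -0.076, -0.001]
force: [-0.5, -0.9, 0.3]
opening: 0.0003
gripper_force: 0.0
```

```bash
python3 - <<'E'
from h import *
tool()
p,_=robot.read_camera("top"); q,_=robot.read_camera("scene")
a=cv2.resize(p[195:295,285:385],(400,400),interpolation=cv2.INTER_NEAREST); b=cv2.resize(q[200:300,270:370],(400,400)); cv2.imwrite("pics/v5.png",np.hstack([a,b]))
E
```

```text
t 14.95 block xyz [-211.3  -76.3  301.3] tip z 115.3 turn [0.    0.001 0.003] F [ 0.9 -0.4  0.3] open 0.0003
```

View pics/v5.png

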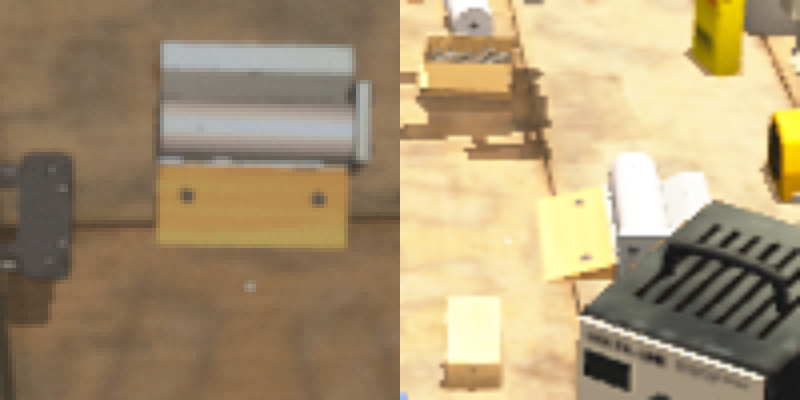

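The bar lies in the groove, from crop x = 160 (flush with the block's left end) to the stop face at x = 354. The robot is clear of it.

```bash
python3 -c "
from plant import robot
print(robot.close_job())"
```

```text
the job is handed in; nothing more can be done
None
```

The long bar was rolled up the ramp into the groove and slid along it until it met the end stop; I handed the job in at about 15 s with the arm clear, the short bar and bystanders never approached, and no verdict returned.

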